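# Clear the brush, then slide the board out to its saw line and hold it

## Robot

A 6-joint arm with a two-finger parallel gripper is mounted at the origin on a cart in front of the work surface, level with it; the furniture and walls round the work are solid. World frame = base frame: x ahead of the robot, y to its left, z up, the work surface at z = 0. Lengths are in m, angles in rad, forces in N, time in s.
With the tool pointing down it reaches from about 0.275 to 0.75 m from the base axis. Payload 10.2 kg.
Tool frame: the origin (TCP) lies at the very end of the fingers, on their centre line; the grasp point (between the pads) lies 19 mm behind it; z points along the fingers, y is the line along which they close (so a half turn about z gives the same grasp; the last joint's range is limited). The gripper opens to 85 mm and grips with 20 to 120 N. Pads are 22 mm wide; open, the fingers measure 114 mm over their backs; the gripper's body (76 mm by 85 mm) begins 54 mm behind the grasp point. The pads swing forward as they close: fully open they stand 13 mm farther back than shut.
Start: joints at [-1.555, 0.313, 1.498, -0, 1.331, -0.223], TCP at [0.124, -0.51, 0.211] pointing down, gripper open.
Joint ranges: [-2.94, 2.94], [-0.97, 2.17], [0.19, 2.56], [-1.23, 4.37], [0.02, 3.11], [-2.88, 2.88]. Speed limits (rad/s): [2.39, 2.39, 3.01, 3.14, 3.14, 3.14].

## Interface

Orientations are given as a 3x3 rotation matrix whose columns are the frame's x, y, z axes.
In Python, from station import state, grab_frame, job_done gives the robot as it stands.
- The arm moves only by the tool servo_tool, never from a script. Its argument "series" is a list of rows, each a list of 7 numbers: the shift along the tool's x, y, z in m, then the turn, a rotation vector about the tool's x, y, z in rad, then the opening, from 0 (shut) to 1 (fully open). A call has 1 to 12 rows; each row shifts and turns the commanded pose from where the row before left it, along the tool's axes as they then stand; what a row does not reach is not made up. A row lasts 1/10 s, in which the tool goes at most 50 mm and 8.59 degrees, less where a joint would pass 70% of its speed; a pose out of reach is approached as far as the arm can. A call with a gripper value outside its range is refused whole. The fingers move at their own pace and stop on an object; the grip force is fixed at half the most. Time passes only in rows, so rows that do not move let the fingers close. It gives the time, the measured TCP pose, the force, the opening and the grip force at its end, in the units of the state.
- state(): the state, without advancing time (a new reading comes with each control period).
- grab_frame(name): name is "side" or "top"; returns a dict with "img" (400x640x3 uint8, red, green, blue), "intrinsics" (3x3 intrinsics, pixels), "origin" and "orientation" of the camera in the world. Camera axes: x right, y up, looking along -z (the intrinsics and any distortion apply to the point x, -y, -z); pixel columns grow to the right and rows downward; lengths in m; the calibration is good to about 2 mm. A picture is of the moment at which its call begins. There is no depth.
- job_done(): hands the job in; it is judged then, once.
The state is a dict: "t": time; "joint_positions": joint angles; "dq": joint speeds; "joint_torque": joint torques, N m; "position": TCP position; "orientation": TCP orientation; "contact_force": force on the tool from outside, world axes, zero at the start; "moment": the same for the moment, N m; "gripper_width": opening from 0.0 (shut) to 1.0 (fully open); "grip_force": force on a finger pad.
Only numpy, scipy, OpenCV 4.12 (cv2) and the standard library are available. Lean on these libraries where they do the work, as an engineer would, in place of code of your own. Each camera call takes 0.05 s, during which the arm holds its last target. There are 200 camera calls.

## Task

Stand the dye brush that lies on the pine board in the blue cup, bristles up, and let go of it. Then slide the board along the sawing block to the robot's right, without lifting it off or letting it tip, until the dark line across it is directly over the block's right-hand end edge, with the board flat and square along the block. Most of the board then overhangs and would tip, so finish while still holding it there, and leave the other things on the desk where they are.

Things in the scene. Friction and masses are not known exactly. Their poses are not given: they have to be found in the camera images.
- saw_block: Fixed dark hardwood sawing block, 100 mm wide (its x), 200 mm long (its y), top 45 mm above the desk. Origin: centre of the underside, at desk height; z up; +y points roughly to the robot's left, so the right-hand end lies at y = -100 mm in its frame.
- block_edge (a point): Middle of the top edge of the sawing block's right-hand end (block frame: 0, -100, 45 mm); axes as the block's. The line on the board must come over this edge.
- board: Loose pale pine board, 45 mm wide (its x), 300 mm long (its y), 18 mm thick, about 0.16 kg, lying flat along the block on its top, sticking out past the right-hand end of it. Origin: centre of the underside; z up; axes nearly parallel to the block's. It is uniform: its centre of mass is midway along its length.
- board_line (a point): Centre, on the top face, of the 3 mm wide dark line drawn square across the board (board frame: 0, +25, 18 mm); axes as the board's. At the start it lies 60 to 130 mm to the left of the block's right-hand edge.
- brush: Loose dye brush, 148 mm long, 18 g, lying along the top of the board. Its balance point is about 5 mm from the middle, towards the tail. Along its own x: a round wooden handle 11 mm thick from x = -34 mm to the tail at x = +74 mm, with its centre line 7 mm above the origin; flat ferrule and dark bristles, 27 mm wide and 14 mm thick, from -34 to -74 mm. Origin: centre of its length, at the underside. At the start the tail points to the robot's left.
- brush_tail (a point): Tail end of the brush's handle (brush frame: 74, 0, 7 mm), the end that goes down into the cup; axes as the brush's, x pointing out of the tail.
- brush_cup: Loose open blue ceramic cup standing on the desk, 90 mm high, 84 mm across the rim and somewhat narrower at the foot, wall 4 mm, 0.4 kg, empty. Origin: centre of the underside; z up. Its glaze is slippery: a brush let go with its tail inside slides down to the floor and leans against the rim, about 40 degrees from upright.
- dye_bottle: Bystander: clear bottle of brown dye, 59 mm across, 198 mm tall, behind the block. Origin: centre of the underside.
- jar: Bystander: screw-lid jar with red lid, 67 mm across, 81 mm tall, behind the block. Origin: centre of the underside.
- red_spool: Bystander: spool of red thread, 35 mm across, 44 mm tall, behind the block. Origin: centre of the underside.
- pliers: Bystander: pliers with red grips, 148 x 41 x 11 mm, lying behind the block to the right. Origin: centre of the underside.
- eraser: Bystander: white eraser, 18 x 62 x 13 mm, front left. Origin: centre of the underside.
- sanding_block: Bystander: brown sanding block, 35 x 55 x 22 mm, front right. Origin: centre of the underside.
Things that resemble listed ones, but are neither listed nor needed, are in the scene too. Leave any pink look-alike of the brush_cup alone.

How it is judged:
By the outcome, as a careful person would: the job done as asked, in the order asked, and still so for the second after the job is handed in, while the arm keeps its last pose, push and grip.
It also fails if it takes over 59 s, if anything falls off the work surface, if the arm or the gripper's body presses on something with over 40 N, if the wrist force passes 120 N, or if a joint passes its speed limit or range.

## Working session

There is one attempt and no reset: what is moved stays moved. The work goes in short steps, Python scripts to look and compute and a tool call to move; the robot and the scene stay as the last step left them, time stands still between calls to the robot, and variables do not carry over. Pictures are saved under pics/ and viewed, at most 10 in all, crops included, and the job is handed in when it is done.

Besides the shell and the picture viewer there is one more tool, called after "Request:" in YAML: its name, and indented under it one key for each argument. servo_tool: Moves the arm, as the interface text tells. Its arguments: {"type":"object","properties":{"series":{"type":"array"}},"required":["series"]}

```bash
mkdir -p pics; ls
cat > h.py <<'E'
import numpy as np, cv2
from station import state, grab_frame, job_done
def snap(name,fn,crop=None,scale=1):
    f=grab_frame(name); im=f["img"][:,:,::-1]
    np.savez('pics/'+fn+'.npz',**f)
    save(im,fn,crop,scale); return f
def save(im,fn,crop=None,scale=1):
    if crop: im=im[crop[1]:crop[3],crop[0]:crop[2]]
    cv2.imwrite('pics/'+fn+'.png',cv2.resize(im,None,fx=scale,fy=scale,interpolation=cv2.INTER_CUBIC))
def ray(f,u,v):
    K=np.array(f["intrinsics"]);d=np.linalg.inv(K)@[u,v,1]; d=np.array([d[0],-d[1],-d[2]])
    return np.array(f["origin"]),np.array(f["orientation"])@d
def onz(f,u,v,z):
    o,d=ray(f,u,v); return o+d*(z-o[2])/d[2]
def proj(f,p):
    q=np.array(f["orientation"]).T@(np.array(p)-f["origin"]); q=np.array([q[0],-q[1],-q[2]])
    w=np.array(f["intrinsics"])@q; return w[:2]/w[2]
E
python3 - <<'E'
from h import *
for n in("top","side"):
    f=snap(n,n+"0"); print(f.keys(),f["origin"],np.round(f["orientation"],3),f["intrinsics"])
s=state();print(s)
E
```

```text
pics
dict_keys(['img', 'intrinsics', 'origin', 'orientation']) [0.47728822 0.04444179 1.23541129] [[ 0.022  0.999 -0.036]
 [-1.     0.022  0.001]
 [ 0.002  0.036  0.999]] [[434.27888792   0.         317.309872  ]
 [  0.         434.27888792 193.69695694]
 [  0.           0.           1.        ]]
dict_keys(['img', 'intrinsics', 'origin', 'orientation']) [0.14532066 0.5915134  0.67915674] [[-0.839  0.368 -0.4  ]
 [-0.544 -0.554  0.631]
 [ 0.011  0.747  0.665]] [[406.77440506   0.         323.810466  ]
 [  0.         406.77440506 192.29792131]
 [  0.           0.           1.        ]]
{'t': 0.1, 'joint_positions': array([-1.55540657e+00,  3.13334614e-01,  1.49836257e+00, -1.89105236e-05,
        1.33098043e+00, -2.23414737e-01]), 'dq': array([ 0.00045768, -0.00175885, -0.00293467,  0.00101602, -0.00028054,
       -0.00045184]), 'joint_torque': array([ 2.65838826e-03, -4.12903512e+01, -2.60145020e+01, -1.43531470e-04,
        3.00839165e-03, -2.05006000e-05]), 'position': array([ 0.12415581, -0.50985083,  0.21032218]), 'orientation': array([[ 9.71620394e-01,  2.36545576e-01, -3.50637098e-05],
       [ 2.36545474e-01, -9.71619814e-01,  1.08454439e-03],
       [ 2.22475582e-04, -1.06205961e-03, -9.99999411e-01]]), 'contact_force': array([ 0.3585606 , -0.23832096, -0.5209855 ]), 'moment': array([-0.02183091,  0.07085851, -0.02360452]), 'grip_force': 0.0, 'gripper_width': 0.9979000323840275}
```

View pics/top0.png

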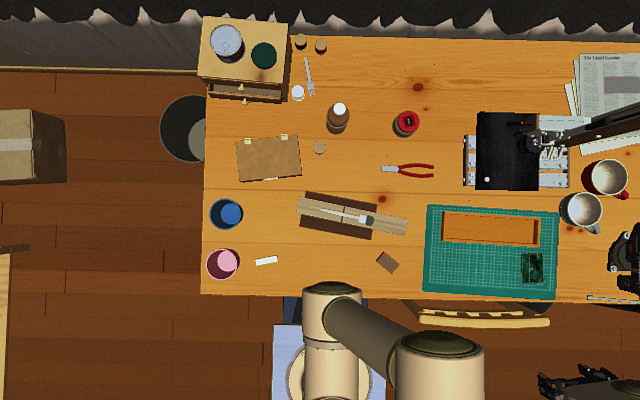

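View pics/side0.png

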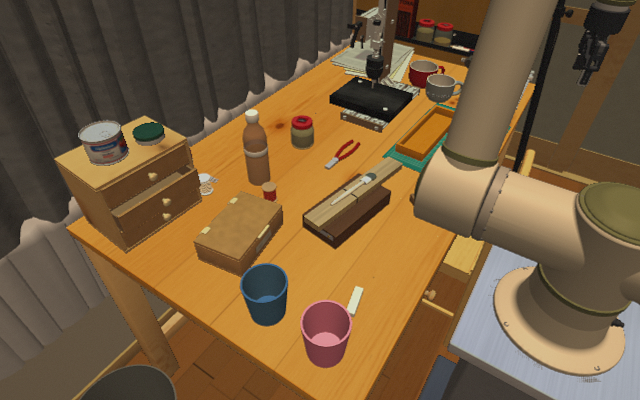

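The top view shows the brush on the board at about (345,214), bristles to the right, and the dark block at (340,215). Cup candidates are the blue one at (226,214) and the pink look-alike at (222,264), plus mugs at (608,177) and (580,210). I choose the blue cup. The white stick at (309,75) could be taken for the brush, but the brush is the one on the board. Next is one close crop to check.

Run:
```python
from h import *
a=cv2.imread('pics/top0.png')[180:250,200:415]
b=cv2.imread('pics/side0.png')[155:335,235:405]
a=cv2.resize(a,(774,252),interpolation=cv2.INTER_CUBIC)  # 3.6x
b=cv2.resize(b,None,fx=1.9,fy=1.9,interpolation=cv2.INTER_CUBIC)
c=np.zeros((600,780,3),np.uint8); c[:252,:774]=a; c[256:256+b.shape[0],:b.shape[1]]=b[:344]
# extra zoom of brush/line in side
d=cv2.imread('pics/side0.png')[160:245,300:408]; d=cv2.resize(d,(432,340),interpolation=cv2.INTER_CUBIC)
c[256:596,340:772]=d
cv2.imwrite('pics/crop1.png',c)
```

```text
(no output)
```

View pics/crop1.png

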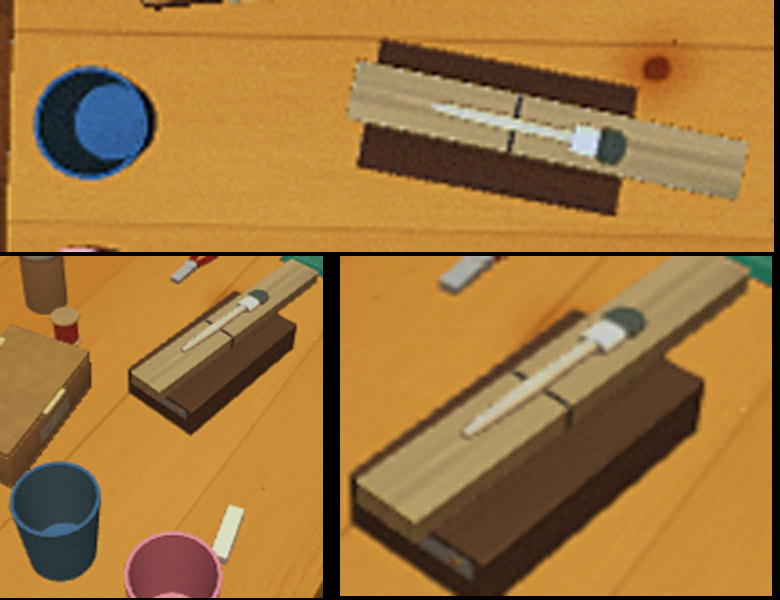

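Run:
```python
from h import *
f=np.load('pics/top0.npz')
P=lambda x,y,z: onz(f,200+x/3.6,180+y/3.6,z)
np.set_printoptions(precision=4,suppress=True)
print('cup',P(95,123,.09))
print('tail',P(433,107,.07),'bris',P(626,147,.07), 'ferr/handle',P(572,135,.07))
B=[P(*q,.063) for q in((361,60),(349,118),(747,143),(738,198))]; print('board',B,np.mean(B,0))
d=B[2]+B[3]-B[0]-B[1]; print('board +y dir ang',np.degrees(np.arctan2(-d[1],-d[0])))
K=[P(*q,.045) for q in((380,40),(358,166),(637,88),(616,214))]; print('block',K,np.mean(K,0))
d=K[2]+K[3]-K[0]-K[1]; print(np.degrees(np.arctan2(-d[1],-d[0])))
print('edge mid',(K[2]+K[3])/2,'line',P(516.5,124.5,.063))
g=np.load('pics/side0.npz')
print('tail side',onz(g,300+466/4,160+(432-256)/4,.07)) if 0 else None
# side crop d: origin (300,160) scale 4, placed at (340,256)
S=lambda x,y,z: onz(g,300+(x-340)/4,160+(y-256)/4,z)
print('side tail',S(465,434,.07),'bris',S(640,325,.07),'line',(S(515,375,.063)+S(569,408,.063))/2)
C=lambda x,y,z: onz(g,235+x/1.9,155+(y-256)/1.9,z)
print('side cup',C(56,500,.09))
```

```text
cup [0.459  0.2816 0.09  ]
tail [0.4762 0.0345 0.07  ] bris [ 0.4496 -0.1098  0.07  ] ferr/handle [ 0.4576 -0.0694  0.07  ]
board [array([0.5102, 0.0892, 0.063 ]), array([0.4665, 0.0972, 0.063 ]), array([ 0.4544, -0.2013,  0.063 ]), array([ 0.4132, -0.1952,  0.063 ])] [ 0.4611 -0.0525  0.063 ]
board +y dir ang 79.40095813503238
block [array([0.5263, 0.0758, 0.045 ]), array([0.4301, 0.0903, 0.045 ]), array([ 0.494 , -0.1207,  0.045 ]), array([ 0.3981, -0.1064,  0.045 ])] [ 0.4621 -0.0153  0.045 ]
80.72050681582216
edge mid [ 0.4461 -0.1135  0.045 ] line [ 0.4645 -0.0284  0.063 ]
side tail [0.4765 0.0385 0.07  ] bris [ 0.4403 -0.0975  0.07  ] line [ 0.4628 -0.0218  0.063 ]
side cup [0.4562 0.2897 0.09  ]
```

The crop confirms the brush, with a white tapered handle, tail to the left and dark bristles to the right, lying on the pine board. The blue cup is the open one at top (226,214). The dark line is at crop (516,124), which leaves about 87 mm to slide. Now I move above the brush.

Request:
servo_tool:
  series:
    - [0.036,-0.0305,0,0,0,0,0.45]
    - [0.036,-0.0305,0,0,0,0,0.45]
    - [0.036,-0.0305,0,0,0,0,0.45]
    - [0.036,-0.0305,0,0,0,0,0.45]
    - [0.036,-0.0305,0,0,0,0,0.45]
    - [0.036,-0.0305,0,0,0,0,0.45]
    - [0.036,-0.0305,0,0,0,0,0.45]
    - [0.036,-0.0305,0,0,0,0,0.45]
    - [0.036,-0.0305,0,0,0,0,0.45]
    - [0.036,-0.0305,0,0,0,0,0.45]
    - [0.036,-0.0305,0,0,0,0,0.45]
    - [0.036,-0.0305,0,0,0,0,0.45]

```text
t: 1.3
position: [0.4581, -0.0504, 0.2107]
orientation: [[0.972, 0.237, -0.0], [0.237, -0.972, -0.0], [-0.0, 0.0, -1.0]]
contact_force: [0.6, -1.0, 0.6]
gripper_width: 0.449
grip_force: 0.0
```

Request:
servo_tool:
  series:
    - [0,0,0,0,0,-0.144,0.45]
    - [0,0,0,0,0,-0.144,0.45]
    - [0,0,0,0,0,-0.144,0.45]
    - [0,0,0,0,0,-0.144,0.45]
    - [0,0,0,0,0,-0.144,0.45]
    - [0,0,0,0,0,-0.144,0.45]
    - [0,0,0,0,0,-0.144,0.45]
    - [0,0,0,0,0,-0.144,0.45]
    - [0,0,0.03,0,0,0,0.45]
    - [0,0,0.03,0,0,0,0.45]
    - [0,0,0,0,0,0,0.45]

```text
t: 2.4
position: [0.4554, -0.0516, 0.1478]
orientation: [[0.179, 0.984, -0.007], [0.984, -0.179, 0.003], [0.001, -0.007, -1.0]]
contact_force: [-0.0, 0.2, 0.2]
gripper_width: 0.451
grip_force: 0.0
```

```bash
cat >> h.py <<'E'
np.set_printoptions(precision=4,suppress=True)
def st():
    s=state(); print('t',s['t'],'q',s['joint_positions'],'p',s['position'],'w',s['gripper_width'],'gf',s['grip_force'],'F',s['contact_force']); print(s['orientation']); return s
def togo(p):
    s=state(); print('tool shift',np.array(s['orientation']).T@(np.array(p)-s['position']))
E
python3 - <<'E'
from h import *
s=st(); togo([.459,-.052,.066]); x=s['orientation'][:,0]; print(np.degrees(np.arctan2(x[1],x[0])))
f=snap('top','t1'); g=snap('side','s1')
a=f['img'][180:250,240:415,::-1]; b=g['img'][140:250,290:440,::-1]
c=np.zeros((600,780,3),np.uint8)
a=cv2.resize(a,(700,280),interpolation=2); b=cv2.resize(b,(420,308),interpolation=2)
c[:280,:700]=a; c[284:592,:420]=b; cv2.imwrite('pics/c2.png',c)
E
```

```text
t 2.4 q [-0.3694  0.2349  1.7757  0.      1.1381 -0.1893] p [ 0.4554 -0.0516  0.1478] w 0.4510549791468725 gf 0.0 F [-0.0473  0.219   0.2206]
[[ 0.1792  0.9838 -0.0066]
 [ 0.9838 -0.1791  0.0026]
 [ 0.0013 -0.007  -1.    ]]
tool shift [0.0001 0.0042 0.0818]
79.67955867150906
```

View pics/c2.png

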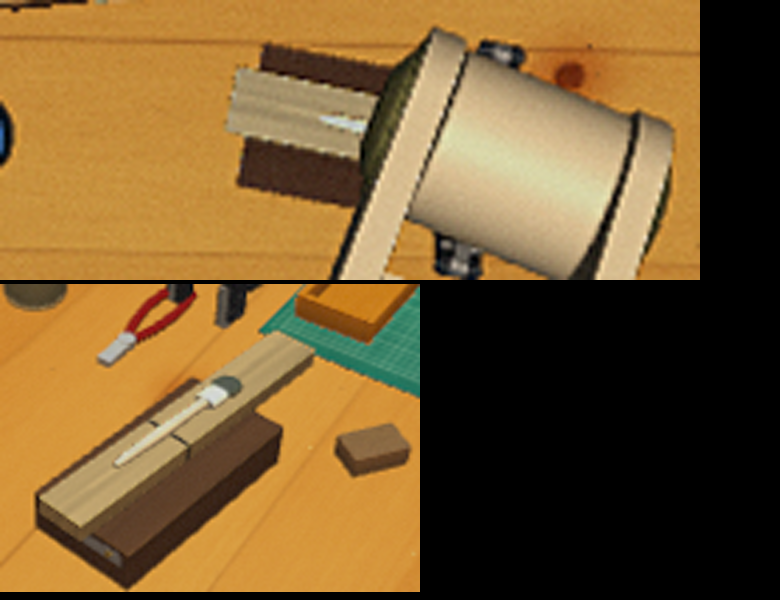

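The top view shows the wrist over the brush. In the side view the brush is untouched on the board, with the finger tips above it at crop (180,290) and (230,300). Now I descend, close and lift.

Request:
servo_tool:
  series:
    - [0,0.001,0.03,0,0,0,0.45]
    - [0,0.001,0.03,0,0,0,0.45]
    - [0,0,0.015,0,0,0,0.45]
    - [0,0,0,0,0,0,0.45]
    - [0,0,0,0,0,0,0.45]

```text
t: 3.0
position: [0.4603, -0.053, 0.0774]
orientation: [[0.179, 0.984, 0.002], [0.984, -0.179, -0.001], [-0.0, 0.002, -1.0]]
contact_force: [-0.1, 0.5, 0.1]
gripper_width: 0.447
grip_force: 0.0
```

Run:
```python
from h import *
st(); togo([.459,-.052,.066])
```

```text
t 3.0 q [-0.3684  0.3399  1.8483  0.      0.951  -0.1885] p [ 0.4603 -0.053   0.0774] w 0.44706631876396097 gf 0.0 F [-0.0652  0.4924  0.0659]
[[ 0.179   0.9838  0.0022]
 [ 0.9839 -0.179  -0.0008]
 [-0.0004  0.0023 -1.    ]]
tool shift [ 0.0008 -0.0015  0.0114]
```

Request:
servo_tool:
  series:
    - [0,0,0.006,0,0,0,0.45]
    - [0,0,0.005,0,0,0,0.45]
    - [0,0,0,0,0,0,0.2]
    - [0,0,0,0,0,0,0.0]
    - [0,0,0,0,0,0,0.0]
    - [0,0,0,0,0,0,0.0]
    - [0,0,0,0,0,0,0.0]
    - [0,0,0,0,0,0,0.0]

```text
t: 3.8
position: [0.4593, -0.0527, 0.0649]
orientation: [[0.179, 0.984, 0.0], [0.984, -0.179, -0.0], [-0.0, 0.0, -1.0]]
contact_force: [0.5, 0.4, 0.6]
gripper_width: 0.003
grip_force: 0.0
```

Run:
```python
from h import *
g=snap('side','s2',(290,140,440,250),5)
```

```text
(no output)
```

View pics/s2.png

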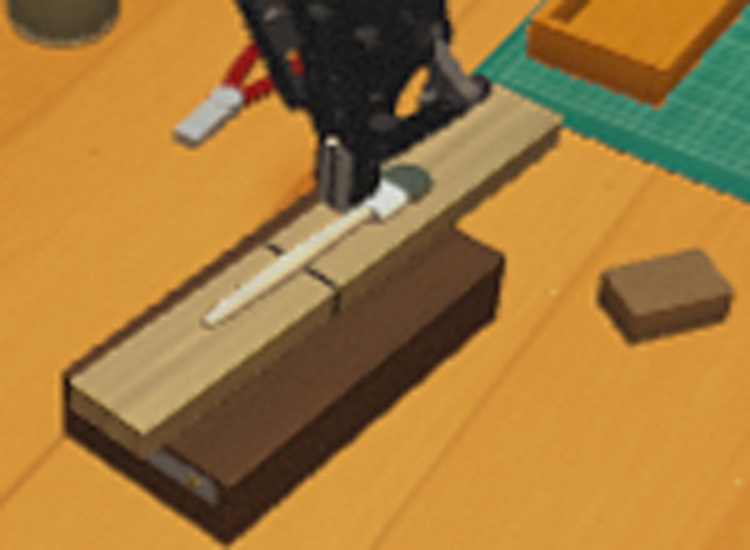

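The fingers shut without the brush. The tip shows at about (335,205) in the crop, and the brush is unmoved. I check with the projection.

Run:
```python
from h import *
g=np.load('pics/s2.npz'); f=np.load('pics/top0.npz')
s=state(); p=s['position']; q=proj(g,p); print('tcp in crop',(q-[290,140])*5)
# triangulate brush tail & ferrule-bristle end from top + side
def tri(a,b):
    (o1,d1),(o2,d2)=ray(f,*a),ray(g,*b); A=np.stack([d1,-d2],1); t=np.linalg.lstsq(A,o2-o1,rcond=None)[0]
    P,Q=o1+t[0]*d1,o2+t[1]*d2; return (P+Q)/2,np.linalg.norm(P-Q)
T=lambda x,y:(200+x/3.6,180+y/3.6)
S=lambda x,y:(290+x/5,140+y/5)
print('tail',tri(T(433,107),S(207,322)))
print('ferrule mid handle',tri(T(572,135),S(374,212)))
print('board left corners',tri(T(349,118),S(145,435)),tri(T(361,60),S(70,378)))
print('right far',tri(T(747,143),S(492,80)),tri(T(738,198),S(562,118)))
for x in(-16,):
    for z in(.07,): print((proj(g,[.459,-.052,z])-[290,140])*5)
```

```text
tcp in crop [342.433  231.7991]
tail (array([0.477 , 0.035 , 0.0672]), np.float64(0.002044111130258841))
ferrule mid handle (array([ 0.4555, -0.071 ,  0.0658]), np.float64(0.0047322811975463825))
board left corners (array([0.4676, 0.0981, 0.0566]), np.float64(0.00254267618052178)) (array([0.5114, 0.0901, 0.0595]), np.float64(0.002713518371882453))
right far (array([ 0.4548, -0.2013,  0.062 ]), np.float64(0.0009184396272367898)) (array([ 0.4132, -0.1959,  0.059 ]), np.float64(0.00055240202682496))
[343.0559 224.3503]
```

The TCP should project to (342,232), but the finger bottoms appear at about (350,208), so the tips are really about 10 mm higher and closed above the handle. I open, go down 7 mm and watch the force.

Request:
servo_tool:
  series:
    - [0,0,0,0,0,0,0.3]
    - [0,0,0,0,0,0,0.3]
    - [0,0,0,0,0,0,0.3]
    - [0,0,0,0,0,0,0.3]
    - [0,0,0.004,0,0,0,0.3]
    - [0,0,0.003,0,0,0,0.3]
    - [0,0,0,0,0,0,0.3]

```text
t: 4.55
position: [0.459, -0.0526, 0.0573]
orientation: [[0.179, 0.984, -0.001], [0.984, -0.179, 0.0], [0.0, -0.001, -1.0]]
contact_force: [0.0, 0.0, -0.2]
gripper_width: 0.299
grip_force: 0.0
```

Request:
servo_tool:
  series:
    - [0,0,0,0,0,0,0.2]
    - [0,0,0,0,0,0,0.12]
    - [0,0,0,0,0,0,0.12]

```text
t: 4.85
position: [0.4594, -0.0527, 0.0579]
orientation: [[0.179, 0.984, 0.0], [0.984, -0.179, -0.0], [-0.0, 0.0, -1.0]]
contact_force: [-1.0, -0.1, 0.1]
gripper_width: 0.119
grip_force: 0.0
```

Request:
servo_tool:
  series:
    - [0,0,0,0,0,0,0.0]
    - [0,0,0,0,0,0,0.0]
    - [0,0,0,0,0,0,0.0]

```text
t: 5.15
position: [0.4593, -0.0527, 0.0578]
orientation: [[0.179, 0.984, 0.0], [0.984, -0.179, -0.0], [-0.0, 0.0, -1.0]]
contact_force: [-0.7, 0.4, -0.4]
gripper_width: 0.003
grip_force: 0.0
```

Run:
```python
from h import *
st()
g=snap('side','s3',(330,150,400,210),10)
q=proj(g,state()['position']); print((q-[330,150])*10)
```

```text
t 5.15 q [-0.3685  0.3715  1.8665  0.      0.9034 -0.1885] p [ 0.4593 -0.0527  0.0578] w 0.0028007953282633844 gf 0.0 F [-0.7026  0.3896 -0.3511]
[[ 0.179   0.9838  0.0001]
 [ 0.9838 -0.179  -0.    ]
 [-0.      0.0001 -1.    ]]
[282.7678 386.4313]
```

View pics/s3.png

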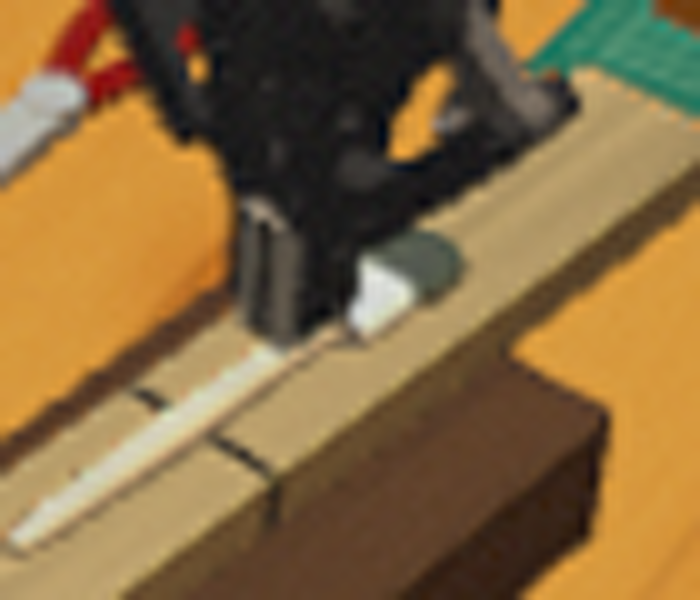

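The finger bottoms at (285,345) are still level with the handle's top, and the TCP projects to (283,386). I go down further in small steps with the fingers open.

Request:
servo_tool:
  series:
    - [0,0,0,0,0,0,0.3]
    - [0,0,0,0,0,0,0.3]
    - [0,0,0,0,0,0,0.3]
    - [0,0,0,0,0,0,0.3]
    - [0,0,0.003,0,0,0,0.3]
    - [0,0,0.002,0,0,0,0.3]
    - [0,0,0,0,0,0,0.3]

```text
t: 5.9
position: [0.4591, -0.0526, 0.0524]
orientation: [[0.179, 0.984, -0.001], [0.984, -0.179, 0.0], [0.0, -0.001, -1.0]]
contact_force: [0.3, 0.0, -0.3]
gripper_width: 0.298
grip_force: 0.0
```

Request:
servo_tool:
  series:
    - [0,0,0,0,0,0,0.15]
    - [0,0,0,0,0,0,0.0]
    - [0,0,0,0,0,0,0.0]
    - [0,0,0,0,0,0,0.0]

```text
t: 6.3
position: [0.4601, -0.0529, 0.0539]
orientation: [[0.179, 0.984, 0.002], [0.984, -0.179, -0.001], [-0.0, 0.002, -1.0]]
contact_force: [-1.2, 1.0, 10.2]
gripper_width: -0.0
grip_force: 5.2
```

Run:
```python
from h import *
st()
g=snap('side','s4',(325,150,395,210),10)
q=proj(g,state()['position']); print((q-[325,150])*10)
```

```text
t 6.3 q [-0.3684  0.3787  1.8691  0.      0.8914 -0.1885] p [ 0.4601 -0.0529  0.0539] w -0.00010558038208233471 gf 5.242991968989372 F [-1.161   0.9556 10.2113]
[[ 0.179   0.9839  0.0023]
 [ 0.9839 -0.179  -0.0008]
 [-0.0004  0.0024 -1.    ]]
[329.1453 397.1214]
```

View pics/s4.png

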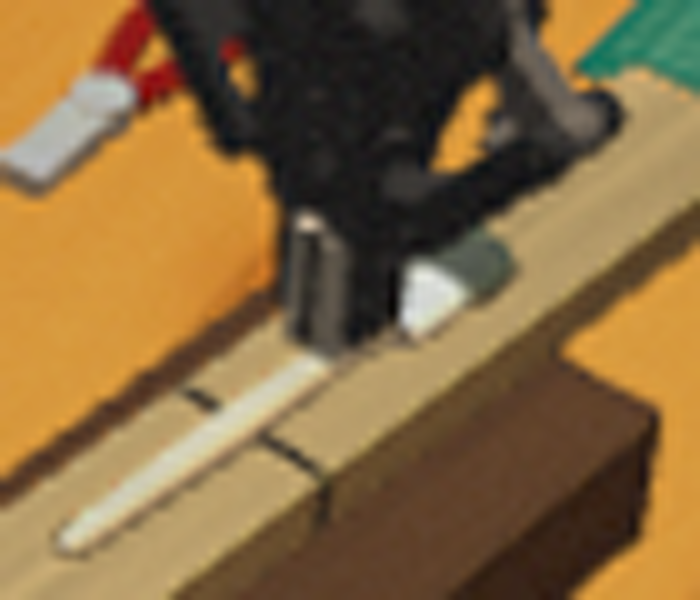

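The finger ends at (330,352) are pressing on top of the handle, about 10 N, so the tips sit about 20 mm above the nominal TCP. I open, go 7 mm lower and close.

Request:
servo_tool:
  series:
    - [0,0,-0.001,0,0,0,0.35]
    - [0,0,0,0,0,0,0.35]
    - [0,0,0,0,0,0,0.35]
    - [0,0,0,0,0,0,0.35]
    - [0,0,0.004,0,0,0,0.35]
    - [0,0,0.003,0,0,0,0.35]
    - [0,0,0,0,0,0,0.35]

```text
t: 7.05
position: [0.459, -0.0526, 0.0462]
orientation: [[0.179, 0.984, -0.001], [0.984, -0.179, 0.0], [0.0, -0.001, -1.0]]
contact_force: [0.7, 0.2, 0.3]
gripper_width: 0.347
grip_force: 0.0
```

Request:
servo_tool:
  series:
    - [0,0,0,0,0,0,0.15]
    - [0,0,0,0,0,0,0.05]
    - [0,0,0,0,0,0,0.0]
    - [0,0,0,0,0,0,0.0]

```text
t: 7.45
position: [0.4594, -0.0527, 0.0469]
orientation: [[0.179, 0.984, 0.0], [0.984, -0.179, -0.0], [-0.0, 0.0, -1.0]]
contact_force: [0.3, -0.1, 1.5]
gripper_width: 0.09
grip_force: 58.7
```

The grip closed at 7.6 mm on an 11 mm handle, so it is holding above the centre line. I go 6 mm deeper before lifting.

Request:
servo_tool:
  series:
    - [0,0,0,0,0,0,0.35]
    - [0,0,0,0,0,0,0.35]
    - [0,0,0,0,0,0,0.35]
    - [0,0,0.003,0,0,0,0.35]
    - [0,0,0.003,0,0,0,0.35]
    - [0,0,0,0,0,0,0.35]

```text
t: 8.05
position: [0.4595, -0.0527, 0.042]
orientation: [[0.179, 0.984, 0.0], [0.984, -0.179, -0.0], [-0.0, 0.0, -1.0]]
contact_force: [-6.1, 1.2, 21.3]
gripper_width: 0.351
grip_force: 10.4
```

Request:
servo_tool:
  series:
    - [0,0,0,0,0,0,0.15]
    - [0,0,0,0,0,0,0.05]
    - [0,0,0,0,0,0,0.0]
    - [0,0,0,0,0,0,0.0]

```text
t: 8.45
position: [0.461, -0.0533, 0.0429]
orientation: [[0.179, 0.984, 0.004], [0.984, -0.179, -0.002], [-0.001, 0.005, -1.0]]
contact_force: [-2.3, 1.1, 24.4]
gripper_width: 0.103
grip_force: 64.7
```

Request:
servo_tool:
  series:
    - [0,0,-0.003,0,0,0,0.0]
    - [0,0,-0.005,0,0,0,0.0]
    - [0,0,-0.02,0,0,0,0.0]
    - [0,0,-0.04,0,0,0,0.0]
    - [0,0,-0.04,0,0,0,0.0]
    - [0,0,-0.04,0,0,0,0.0]
    - [0,0,-0.03,0,0,0,0.0]

```text
t: 9.15
position: [0.4594, -0.0527, 0.2211]
orientation: [[0.179, 0.984, 0.002], [0.984, -0.179, -0.001], [-0.0, 0.002, -1.0]]
contact_force: [-0.0, -0.3, -0.5]
gripper_width: 0.093
grip_force: 60.4
```

Run:
```python
from h import *
st()
g=snap('side','s5'); f=snap('top','t5')
c=np.zeros((600,800,3),np.uint8)
a=cv2.resize(g['img'][90:250,250:450,::-1],(700,560)[0:2],interpolation=2)
cv2.imwrite('pics/s5.png',a)
```

```text
t 9.15 q [-0.3685  0.1648  1.6592  0.0001  1.3159 -0.1885] p [ 0.4594 -0.0527  0.2211] w 0.09261876216992819 gf 60.42870283126831 F [-0.0058 -0.2852 -0.515 ]
[[ 0.179   0.9839  0.0015]
 [ 0.9839 -0.179  -0.0005]
 [-0.0003  0.0016 -1.    ]]
```

View pics/s5.png

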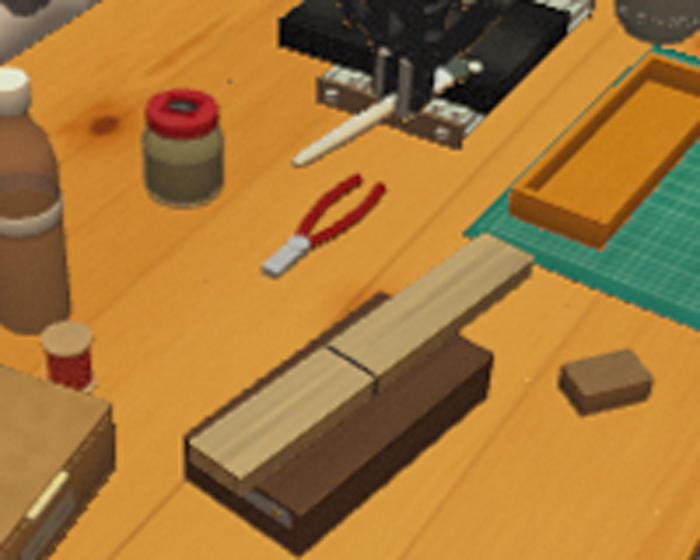

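The brush is firmly held with its tail at crop (297,160), and the board is undisturbed. Now I tilt the tail down a little and see how the wrist joints react.

Request:
servo_tool:
  series:
    - [0,0,-0.02,0,-0.14,0,0.0]
    - [0,0,-0.02,0,-0.14,0,0.0]
    - [0,0,0,0,-0.14,0,0.0]
    - [0,0,0,0,0,0,0.0]
    - [0,0,0,0,0,0,0.0]

```text
t: 9.75
position: [0.4595, -0.0494, 0.2574]
orientation: [[0.161, 0.984, -0.074], [0.9, -0.178, -0.399], [-0.405, -0.003, -0.914]]
contact_force: [-0.0, -1.2, 0.2]
gripper_width: 0.097
grip_force: 60.4
```

Run:
```python
from h import *
g=np.load('pics/s5.npz'); R0=np.array([[.179,.9839,.0015],[.9839,-.179,-.0005],[0,.0016,-1]])
for v in([.091,0,-.027],[.091,0,-.015]): print(proj(g,np.array([.4594,-.0527,.2211])+R0@v),'seen 334.9 135.7')
st()
```

```text
[334.2519 135.6667] seen 334.9 135.7
[334.0715 140.9378] seen 334.9 135.7
t 9.75 q [-0.1173  0.2047  1.5775 -0.4226  1.4049  0.1412] p [ 0.4595 -0.0494  0.2574] w 0.0967960577807229 gf 60.40620803833008 F [-0.0306 -1.1548  0.2178]
[[ 0.1614  0.9841 -0.0744]
 [ 0.8998 -0.1777 -0.3986]
 [-0.4054 -0.0026 -0.9141]]
```

Request:
servo_tool:
  series:
    - [0,0,0,0,-0.114,0,0.0]
    - [0,0,0,0,-0.114,0,0.0]
    - [0,0,0,0,-0.114,0,0.0]
    - [0,0,0,0,-0.114,0,0.0]
    - [0.031,-0.0087,-0.0242,0,0,0,0.0]
    - [0.031,-0.0087,-0.0242,0,0,0,0.0]
    - [0.031,-0.0087,-0.0242,0,0,0,0.0]
    - [0.031,-0.0087,-0.0242,0,0,0,0.0]
    - [0.031,-0.0087,-0.0242,0,0,0,0.0]
    - [0.031,-0.0087,-0.0242,0,0,0,0.0]
    - [0.031,-0.0087,-0.0242,0,0,0,0.0]
    - [0,0,0,0,0,0,0.0]

```text
t: 10.95
position: [0.4477, 0.2277, 0.1981]
orientation: [[0.11, 0.984, -0.139], [0.632, -0.178, -0.755], [-0.767, -0.005, -0.641]]
contact_force: [0.1, 0.1, -0.9]
gripper_width: 0.096
grip_force: 60.4
```

Run:
```python
from h import *
s=st(); R=s['orientation']; v=np.array([.091,0,-.027]); print('tail',s['position']+R@v)
print('shift to above',R.T@(np.array([.4615,.304,.125])-R@v-s['position']),'then to',R.T@[0,0,-.08])
```

```text
t 10.95 q [ 0.5518  0.6885  1.2111 -0.6349  1.8542  0.7436] p [0.4477 0.2277 0.1981] w 0.0957821913801036 gf 60.409955978393555 F [ 0.1082  0.0908 -0.8539]
[[ 0.1101  0.9841 -0.1395]
 [ 0.6318 -0.1776 -0.7545]
 [-0.7673 -0.0051 -0.6413]]
tail [0.4615 0.3056 0.1456]
shift to above [0.0148 0.0004 0.0144] then to [0.0614 0.0004 0.0513]
```

Request:
servo_tool:
  series:
    - [0.019,0,0.0165,0,0,0,0.0]
    - [0.019,0,0.0165,0,0,0,0.0]
    - [0.0,0,0.0,0,0,0,0.0]
    - [0.009,0,0.008,0,0,0,0.0]
    - [0.0,0,0.0,0,0,0,0.0]

```text
t: 11.45
position: [0.4479, 0.2236, 0.1376]
orientation: [[0.115, 0.984, -0.139], [0.63, -0.18, -0.755], [-0.768, -0.001, -0.64]]
contact_force: [-0.2, 0.2, 0.2]
gripper_width: 0.091
grip_force: 60.4
```

Run:
```python
from h import *
s=st(); R=s['orientation']; v=np.array([.091,0,-.027]); print('tail',s['position']+R@v)
g=snap('side','s6'); f=snap('top','t6')
c=np.zeros((600,800,3),np.uint8)
c[:600,:400]=cv2.resize(g['img'][180:360,200:320,::-1],(400,600),interpolation=2)
c[:400,402:800]=cv2.resize(f['img'][170:250,190:270,::-1],(398,400),interpolation=2)
cv2.imwrite('pics/c6.png',c)
```

```text
t 11.45 q [ 0.5464  0.7498  1.2717 -0.622   1.7532  0.8176] p [0.4479 0.2236 0.1376] w 0.09116637083953018 gf 60.41094660758972 F [-0.2454  0.1993  0.2066]
[[ 0.1146  0.9836 -0.1392]
 [ 0.6301 -0.1803 -0.7553]
 [-0.768  -0.0012 -0.6404]]
tail [0.4621 0.3013 0.085 ]
```

View pics/c6.png

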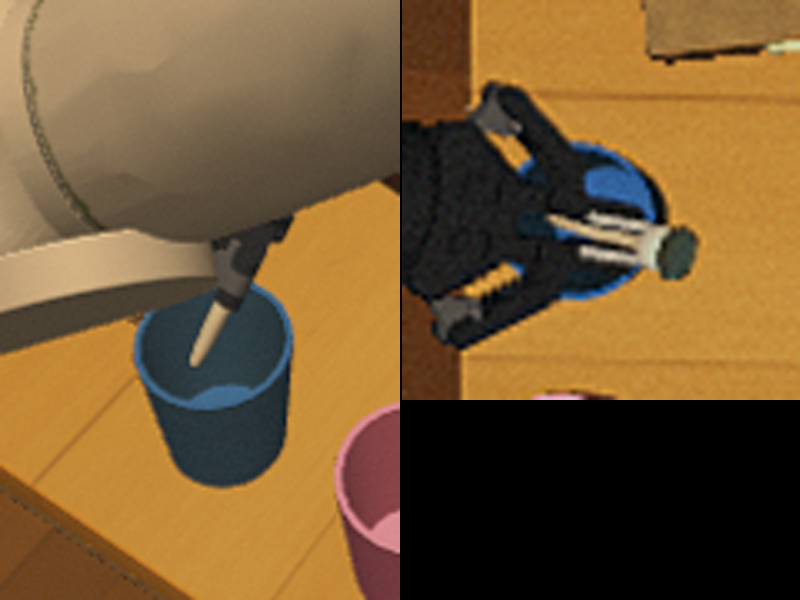

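The tail at (197,360) in the left crop sits inside the blue cup's rim, and the gripper is clear of both cups. I lower 38 mm more.

Request:
servo_tool:
  series:
    - [0.01,0,0.008,0,0,0,0.0]
    - [0.01,0,0.008,0,0,0,0.0]
    - [0.009,0,0.008,0,0,0,0.0]
    - [0,0,0,0,0,0,0.0]
    - [0,0,0,0,0,0,0.0]

```text
t: 12.05
position: [0.4478, 0.2244, 0.1001]
orientation: [[0.114, 0.984, -0.138], [0.63, -0.179, -0.756], [-0.769, -0.0, -0.64]]
contact_force: [0.8, 0.0, -0.2]
gripper_width: 0.095
grip_force: 60.4
```

No contact. I release and back out along the tool axis.

Request:
servo_tool:
  series:
    - [0,0,0,0,0,0,0.4]
    - [0,0,0,0,0,0,0.7]
    - [0,0,0,0,0,0,0.75]
    - [0,0,0,0,0,0,0.75]
    - [0,0,0,0,0,0,0.75]
    - [0,0,0,0,0,0,0.75]

```text
t: 12.65
position: [0.4478, 0.2244, 0.1004]
orientation: [[0.115, 0.984, -0.137], [0.63, -0.179, -0.756], [-0.768, 0.0, -0.64]]
contact_force: [0.4, 0.4, -0.1]
gripper_width: 0.75
grip_force: 0.0
```

Request:
servo_tool:
  series:
    - [0,0,-0.005,0,0,0,0.75]
    - [0,0,-0.01,0,0,0,0.75]
    - [0,0,-0.015,0,0,0,0.75]
    - [0,0,-0.02,0,0,0,0.75]
    - [0,0,-0.03,0,0,0,0.75]
    - [0,0,-0.03,0,0,0,0.75]
    - [-0.02,0,-0.03,0,0,0,0.75]
    - [-0.03,0,-0.02,0,0,0,0.75]
    - [-0.03,0,-0.02,0,0,0,0.75]
    - [-0.02,0,-0.02,0,0,0,0.75]
    - [0,0,0,0,0,0,0.75]

```text
t: 13.75
position: [0.4639, 0.3134, 0.3095]
orientation: [[0.12, 0.984, -0.133], [0.634, -0.179, -0.753], [-0.764, 0.006, -0.645]]
contact_force: [-0.0, -0.3, 0.1]
gripper_width: 0.752
grip_force: 0.0
```

Run:
```python
from h import *
st()
g=snap('side','s7'); f=snap('top','t7')
c=np.zeros((600,800,3),np.uint8)
c[:600,:400]=cv2.resize(g['img'][180:360,200:320,::-1],(400,600),interpolation=2)
c[:400,402:800]=cv2.resize(f['img'][170:250,190:270,::-1],(398,400),interpolation=2)
cv2.imwrite('pics/c7.png',c)
```

```text
t 13.75 q [ 0.6437  0.7981  0.7258 -0.7015  2.1993  0.5746] p [0.4639 0.3134 0.3095] w 0.7523291240681288 gf 0.0 F [-0.0003 -0.2576  0.0854]
[[ 0.1197  0.9838 -0.1333]
 [ 0.6336 -0.179  -0.7526]
 [-0.7643  0.0056 -0.6448]]
```

View pics/c7.png

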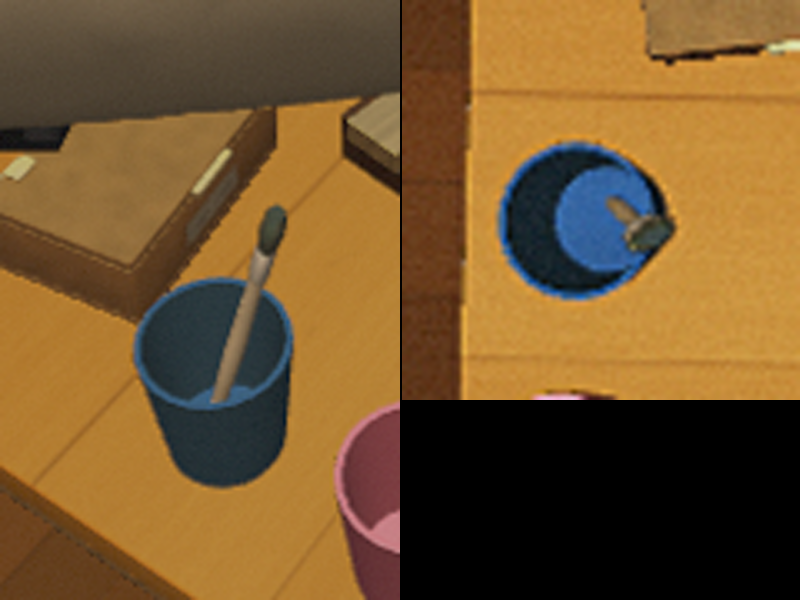

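The brush stands in the blue cup, bristles up, tail on the floor and leaning on the rim at right crop (665,230). The gripper is clear. Next I measure the board and block with image code, as my picture budget is used up.

```bash
cat > m.py <<'E'
from h import *
def seg(f):
    hsv=cv2.cvtColor(np.ascontiguousarray(f['img']),cv2.COLOR_RGB2HSV).astype(int)
    return hsv
def fit(mask,box,z,f):
    m=np.zeros_like(mask,np.uint8); u0,v0,u1,v1=box; m[v0:v1,u0:u1]=mask[v0:v1,u0:u1]
    m=cv2.morphologyEx(m,cv2.MORPH_OPEN,np.ones((2,2),np.uint8))
    n,l,s,_=cv2.connectedComponentsWithStats(m); i=1+np.argmax(s[1:,4])
    ys,xs=np.where(l==i); w=np.array([onz(f,x,y,z)[:2] for x,y in zip(xs,ys)])
    r=cv2.minAreaRect(w.astype(np.float32)*1000); return r,len(xs),m
E
python3 - <<'E'
from m import *
f=np.load('pics/t7.npz'); h=seg(f)
for n,(u,v) in dict(boardL=(308,206),boardM=(330,210),boardR=(395,222),deskup=(340,180),deskdn=(340,245),blkdn=(330,226),blkup=(340,198),line=(343,214),line2=(344,210),line3=(342,219)).items(): print(n,h[v,u],f['img'][v,u])
print(h[214,296:412,2]); print(h[214,296:412,1])
# line: darkest along columns for rows 207..222
for v in range(206,224): print(v,h[v,336:352,2])
E
```

```text
boardL [ 19  87 168] [168 148 111]
boardM [ 20  90 179] [179 159 116]
boardR [ 21  89 172] [172 153 112]
deskup [ 17 181 199] [199 139  58]
deskdn [ 17 182 192] [192 134  55]
blkdn [ 11 139  64] [64 42 29]
blkup [ 13 158  66] [66 43 25]
line [11 58 84] [84 72 65]
line2 [ 16  74 107] [107  93  76]
line3 [14 52 74] [74 66 59]
[198 203 204 203 197 113  70 110 130 171 197 186 189 181 180 176 178 175
 171 172 168 173 171 175 173 173 173 174 178 172 175 169 170 174 164 170
 164 160 163 166 160 168 166 166 172 166  87  84 188 183 177 176 172 173
 173 171 168 168 173 169 175 171 171 176 177 178 176 179 174 177 170 172
 168 170 175 174 174 173 175 175 172 167 172 173 169 163 187 176 163 188
 159 202 199 204 204 203 202 201 198 200 201 196 202 199 200 199 198 199
 200 202 201 201 202 202 197 200]
[189 181 180 182 168  79 102 139 120  95  67  88  77  87  88  91  92  90
  92  87  96  93  91  86  93  91  87  92  89  92  90  92  93  84  96  90
  90  89  94  89  97  90  92  89  86  95  64  58  92  99  85  93  90  84
  88  94  93  94  88  95  90  92  91  91  86  95  93  95  92  85  92  98
  96  93  
[... 729 characters left out ...]

214 [160 168 166 166 172 166  87  84 188 183 177 176 172 173 173 171]
215 [166 165 166 168 169 159  55 136 174 170 170 171 176 166 162 162]
216 [174 169 171 171 172 164  41 146 171 169 166 163 169 172 165 167]
217 [171 166 174 176 171 124  45 182 169 166 165 167 164 169 165 169]
218 [169 171 170 173 174 125  71 191 181 173 171 166 171 167 172 164]
219 [174 169 171 174 162  44  74 181 175 168 176 171 172 170 168 171]
220 [179 176 175 180 167  56 136 177 169 168 168 166 168 170 169 168]
221 [109 118 167 202 167  51 151 180 177 174 167 167 168 166 168 169]
222 [ 61  72  87  96  70  79 135 164 198 180 177 179 172 173 166 172]
223 [ 63  64  55  66  57  68  76  81  87  79 116 162 158 178 177 176]
```

```bash
cat >> m.py <<'E'
def cross(p,lo,hi,thr,start,step):
    for u in range(start,hi if step>0 else lo,step):
        if p[u]<thr<=p[u+step]: return u+step*(thr-p[u])/(p[u+step]-p[u])
def topmeas(f,lrange,edge_rows,lthr=None):
    V=seg(f)[:,:,2].astype(float)
    L=[]
    for v in range(*lrange[2:]):
        d=np.clip(168-V[v,lrange[0]:lrange[1]],0,None); d[d<25]=0
        if d.sum()>60: L.append(onz(f,(d*np.arange(lrange[0],lrange[1])).sum()/d.sum(),v,.063)[:2])
    E=[]
    for v,start in edge_rows:
        u=cross(V[v],0,639,130,start,1)
        if u: E.append(onz(f,u-.0,v,.045)[:2])
    return np.array(L),np.array(E)
def line(P):
    vx,vy,x,y=cv2.fitLine(P.astype(np.float32)*1000,cv2.DIST_HUBER,0,.01,.001).ravel(); return np.array([vx,vy])*np.sign(vx),np.array([x,y])/1000
E
python3 - <<'E'
from m import *
f=np.load('pics/t7.npz'); V=seg(f)[:,:,2]; S=seg(f)[:,:,1]
for v in range(198,242,4): print(v,V[v,366:384])
P=((S<125)&(V>120))|((V<160)&(S<100)&(np.arange(640)[None]>335)&(np.arange(640)[None]<350))
r,n,_=fit(P.astype(np.uint8),(290,185,420,245),.063,f); print('board',r,n)
L,E=topmeas(f,(337,350,208,221),[(v,360) for v in range(227,238)])
dl,cl=line(L); de,ce=line(E)
print('line',np.degrees(np.arctan2(dl[1],dl[0])),cl,len(L)); print('edge',np.degrees(np.arctan2(de[1],de[0])),ce,len(E))
n=np.array([-de[1],de[0]]); print('dist',(cl-ce)@n)
# block long sides: front (lower) edge per column
F=[]
for u in range(305,365):
    w=cross(V[:,u].astype(float),0,399,130,226+(u-305)//8,1)
    if w: F.append(onz(f,u,w,.045)[:2])
d,c=line(np.array(F)); print('front side angle',np.degrees(np.arctan2(d[1],d[0])),c,len(F))
E
```

```text
198 [198 197 192 196 192 196 191 180 181 187 186 186 152  98 113 114 110 107]
202 [116 124 154 179 170 211 205 203 195 195 187 185 178 171 162 153 150 154]
206 [ 62  68  64  57  65  65  72  65  67  62  81 175 198 189 193 191 188 190]
210 [ 70  36  52  59  64  61  68  73  59  73 139 207 198 198 198 195 200 195]
214 [170 172 168 170 175 174 174 173 175 175 172 167 172 173 169 163 187 176]
218 [151 147 155 158 168 168 169 175 173 176 178 174 178 181 184 178 173 176]
222 [161 166 168 165 164 166 164 171 169 172 171 172 172 161 160 161 153 149]
226 [166 171 165 170 168 164 167 164 160 161 163 164 159 158 155 154 155 158]
230 [ 74  71  69  60  60  60 109 209 208 195 200 198 147 182 163 163 153 158]
234 [ 79  77  79  74  61  95 213 210 201 201 198 196 198 200 200 195 201 200]
238 [ 59  59  61  58  83 181 210 204 203 199 198 202 201 202 203 204 200 201]
board ((459.3721923828125, -53.05096435546875), (298.3289794921875, 43.951297760009766), 79.43101501464844) 1797
line -10.817517 [ 0.4643 -0.0254] 13
edge -5.0950456 [ 0.4162 -0.107 ] 11
dist 0.085543275
front side angle 80.4257 [ 0.4138 -0.006 ] 60
```

Run:
```python
from m import *
for nm in('top0','t7'):
    f=np.load(f'pics/{nm}.npz')
    L,E=topmeas(f,(337,350,208,221),[(v,370) for v in range(231,238)]+[(v,374) for v in range(206,211)])
    dl,cl=line(L); de,ce=line(E)
    n=np.array([np.cos(np.radians(80.45)),np.sin(np.radians(80.45))])
    print(nm,'edge ang',np.degrees(np.arctan2(de[1],de[0])),ce,len(E),'dist n',(cl-E.mean(0))@n,'using fit',(cl-ce)@[-de[1],de[0]],'lines',cl)
    V=seg(f)[:,:,2]
    B=[]
    for u in range(325,365):
        col=V[:,u].astype(float); s=200+(u-325)//8
        for v in range(s,175,-1):
            if col[v]<130<=col[v-1]: B.append(onz(f,u,v-(130-col[v])/(col[v-1]-col[v]),.045)[:2]); break
    d,c=line(np.array(B)); print('back',np.degrees(np.arctan2(d[1],d[0])),c,len(B))
```

```text
top0 edge ang -9.590881 [ 0.4423 -0.1117] 12 dist n 0.08878839300256124 using fit 0.08874744 lines [ 0.466  -0.0256]
back 80.34008 [ 0.509  -0.0397] 40
t7 edge ang -9.5778 [ 0.4423 -0.1117] 12 dist n 0.08877375199486051 using fit 0.08875527 lines [ 0.4643 -0.0254]
back 80.45537 [ 0.5104 -0.0314] 40
```

Request:
servo_tool:
  series:
    - [0,0,0,0,0.125,0,0.75]
    - [0,0,0,0,0.125,0,0.75]
    - [0,0,0,0,0.125,0,0.75]
    - [0,0,0,0,0.125,0,0.75]
    - [0,0,0,0,0.125,0,0.75]
    - [0,0,0,0,0.125,0,0.75]
    - [0,0,0,0,0.122,0,0.75]
    - [0,0,0,0,0,0,0.75]

```text
t: 14.65
position: [0.4635, 0.3111, 0.3052]
orientation: [[0.182, 0.983, -0.001], [0.983, -0.182, -0.002], [-0.002, -0.001, -1.0]]
contact_force: [0.5, -0.6, 0.4]
gripper_width: 0.75
grip_force: 0.0
```

Request:
servo_tool:
  series:
    - [-0.034,0.0076,0,0,0,0,0.85]
    - [-0.034,0.0076,0,0,0,0,0.85]
    - [-0.034,0.0076,0,0,0,0,0.85]
    - [-0.034,0.0076,0,0,0,0,0.85]
    - [-0.034,0.0076,0,0,0,0,0.85]
    - [-0.034,0.0076,0,0,0,0,0.85]
    - [-0.034,0.0076,0,0,0,0,0.85]
    - [-0.034,0.0076,0,0,0,0,0.85]
    - [0,0,0.04,0,0,0,0.85]
    - [0,0,0.04,0,0,0,0.85]
    - [0,0,0.04,0,0,0,0.85]
    - [0,0,0.04,0,0,0,0.85]

```text
t: 15.85
position: [0.4743, 0.0339, 0.1439]
orientation: [[0.178, 0.984, -0.004], [0.984, -0.178, -0.005], [-0.005, -0.003, -1.0]]
contact_force: [0.7, -0.1, -0.1]
gripper_width: 0.853
grip_force: 0.0
```

Request:
servo_tool:
  series:
    - [0,0,0.02,0,0,0,0.85]
    - [0,0,0,0,0,0,0.85]
    - [0,0,0,0,0,0,0.85]

```text
t: 16.15
position: [0.4751, 0.0337, 0.1265]
orientation: [[0.178, 0.984, -0.002], [0.984, -0.178, -0.004], [-0.005, -0.001, -1.0]]
contact_force: [-0.2, 0.7, 0.4]
gripper_width: 0.851
grip_force: 0.0
```

Run:
```python
from h import *
s=st(); togo([.475,.034,.028]); x=s['orientation'][:,0]; print(np.degrees(np.arctan2(x[1],x[0])))
```

```text
t 16.15 q [-0.1732  0.2967  1.7557 -0.0052  1.0904  0.0085] p [0.4751 0.0337 0.1265] w 0.8506824247575421 gf 0.0 F [-0.2151  0.7291  0.382 ]
[[ 0.1783  0.984  -0.002 ]
 [ 0.984  -0.1783 -0.0044]
 [-0.0046 -0.0011 -1.    ]]
tool shift [ 0.0008 -0.0001  0.0985]
79.73171624686046
```

Request:
servo_tool:
  series:
    - [0,0,0.03,0,0.0045,0,0.85]
    - [0,0,0.03,0,0,0,0.85]
    - [0,0,0.02,0,0,0,0.85]
    - [0,0,0.01,0,0,0,0.85]
    - [0,0,0.005,0,0,0,0.85]
    - [0,0,0,0,0,0,0.85]
    - [0,0,0,0,0,0,0.85]

```text
t: 16.85
position: [0.4756, 0.0332, 0.0323]
orientation: [[0.179, 0.984, 0.002], [0.984, -0.179, 0.0], [0.0, 0.002, -1.0]]
contact_force: [0.0, 0.7, -0.2]
gripper_width: 0.853
grip_force: 0.0
```

Request:
servo_tool:
  series:
    - [0,0,0,0,0,0,0.7]
    - [0,0,0,0,0,0,0.65]
    - [0,0,0,0,0,0,0.6]
    - [0,0,0,0,0,0,0.6]

```text
t: 17.25
position: [0.4749, 0.0333, 0.0315]
orientation: [[0.179, 0.984, 0.0], [0.984, -0.179, 0.0], [0.001, 0.0, -1.0]]
contact_force: [0.3, -0.1, 0.5]
gripper_width: 0.603
grip_force: 0.0
```

Request:
servo_tool:
  series:
    - [0,0,0.003,0,0,0,0.6]
    - [0,0,0.002,0,0,0,0.6]
    - [0,0,0,0,0,0,0.6]

```text
t: 17.55
position: [0.4746, 0.0334, 0.0259]
orientation: [[0.179, 0.984, -0.001], [0.984, -0.179, 0.001], [0.001, -0.001, -1.0]]
contact_force: [-0.5, -0.2, -0.6]
gripper_width: 0.602
grip_force: 0.0
```

Request:
servo_tool:
  series:
    - [0,0,0,0,0,0,0.55]
    - [0,0,0,0,0,0,0.5]
    - [0,0,0,0,0,0,0.4]
    - [0,0,0,0,0,0,0.4]

```text
t: 17.95
position: [0.4751, 0.0333, 0.0267]
orientation: [[0.179, 0.984, 0.001], [0.984, -0.179, 0.0], [0.0, 0.001, -1.0]]
contact_force: [-1.5, 0.4, 5.1]
gripper_width: 0.511
grip_force: 60.6
```

Request:
servo_tool:
  series:
    - [0,0,0,0,0,-0.006,0.4]
    - [0,0,0,0,0,-0.006,0.4]
    - [-0.005,0,0,0,0,0,0.4]
    - [-0.008,-0.0005,0,0,0,0,0.4]
    - [-0.008,-0.0005,0,0,0,0,0.4]
    - [-0.008,-0.0005,0,0,0,0,0.4]
    - [-0.008,-0.0005,0,0,0,0,0.4]
    - [-0.008,-0.0005,0,0,0,0,0.4]

```text
t: 18.75
position: [0.4651, -0.0108, 0.0267]
orientation: [[0.168, 0.986, 0.001], [0.986, -0.168, 0.001], [0.001, 0.001, -1.0]]
contact_force: [0.1, 3.7, 6.3]
gripper_width: 0.507
grip_force: 60.7
```

Request:
servo_tool:
  series:
    - [-0.008,-0.0005,0,0,0,0,0.4]
    - [-0.008,-0.0005,0,0,0,0,0.4]
    - [-0.008,-0.0005,0,0,0,0,0.4]
    - [-0.008,0,0,0,0,0,0.4]
    - [-0.005,0,0,0,0,0,0.4]
    - [-0.002,0,0,0,0,0,0.4]
    - [0,0,0,0,0,0,0.4]
    - [0,0,0,0,0,0,0.4]

```text
t: 19.55
position: [0.4571, -0.0492, 0.0267]
orientation: [[0.168, 0.986, 0.001], [0.986, -0.168, 0.0], [0.0, 0.001, -1.0]]
contact_force: [-1.1, -0.5, 7.1]
gripper_width: 0.507
grip_force: 60.7
```

Run:
```python
from m import *
s=st(); x=s['orientation'][:,0]; print(np.degrees(np.arctan2(x[1],x[0])))
f=snap('top','t8'); g=snap('side','s8')
print('pred edge px top',proj(f,[.4423,-.1117,.045]),'line px',proj(f,[.4423,-.1117+.004,.063]))
V=seg(f)[:,:,2]
for v in range(196,244,2): print(v,V[v,352:392])
```

```text
t 19.55 q [-0.3632  0.4224  1.8972  0.0005  0.8212 -0.1951] p [ 0.4571 -0.0492  0.0267] w 0.5066883124838666 gf 60.72326302528381 F [-1.1017 -0.451   7.1141]
[[ 0.1676  0.9859  0.0009]
 [ 0.9859 -0.1676  0.0001]
 [ 0.0002  0.0009 -1.    ]]
80.35025635145105
pred edge px top [373.3361 223.2802] line px [372.7248 223.4633]
196 [109  88  48   0  47 121 122 108  75  33  33  99 209 204 200 194 194 194
 188 188 191 187 184 189 185 182 178 162 131 113 117 111 114 151 182 182
 186 185 183 191]
198 [148 145 137 133 124 104 100  89  41  21  93 220 205 198 198 195 192 194
 195 191 192 187 185 184 182 179 148 100 110 107 107 108 108 114 154 184
 177 161 184 183]
200 [177 171 165 164 161 150 140 137 132 120 107 103 137 178 211 209 197 199
 193 192 192 188 185 182 179 183 147 101 112 111 114 112 104 133 174 182
 180 181 186 189]
202 [189 189 184 177 179 174 168 163 162 152 157 140 132 119 111 105 123 132
 182 208 202 203 189 193 190 184 186 170 155 147 146 158 163 180 181 185
 182 191 186 191]
204 [200 202 198 191 195 190 185 180 183 173 173 167 168 159 153 150 144 133
 117 114  95  83  81  70 120
[... 2554 characters left out ...]
85 186 189
 191 188  74 160]
236 [144 132 134 146 147 156 163 165 171 172 177 181 181 188 189 196 196 200
 196 201 201 205 212 223 185  30  33  38  56 139 201 195 189 185 191 189
 183 155 153 208]
238 [156 164 158 154 162 141 128 133 142 152 155 160 168 171 174 175 183 181
 187 190 191 200 206 164  37  45  46  34  81 213 190 188 192 193 190 189
 192 182 202 200]
240 [144 147 147 147 152 145 148 143 148 144 141 133 138 144 149 152 160 162
 170 173 179 181 133  44  39  42  42  50 137 205 189 188 186 193 186 195
 201 193 202 199]
242 [160 154 146 144 137 151 144 148 150 154 153 163 162 154 142 130 125 133
 143 154 163 133  34  41  49  41  30  80 212 192 191 189 190 188 192 182
 142 193 204 201]
```

Run:
```python
from m import *
g=np.load('pics/s8.npz'); u=np.array([.1665,.986]);p=np.array([.986,-.1665])
ec=np.array([.4423,-.1117]); ec=ec+p*(.4587-ec@p)   # edge mid
print('edge mid',ec)
lc=ec+.0045*u
for t in(-.0225,0,.0225): print('line',proj(g,[*(lc+p*t),.063]),'edge below',proj(g,[*(ec+p*t),.045]))
print('edge front corner',proj(g,[*(ec-.05*p),.045]),'lower board corner at line',proj(g,[*(lc-.0225*p),.045]))
V=seg(g)[:,:,2]
q=proj(g,[*(lc-.0225*p),.063]).astype(int)
print(q); 
for v in range(q[1]-20,q[1]+22): print(v,V[v,q[0]-22:q[0]+26])
```

```text
edge mid [ 0.4462 -0.1124]
line [381.8881 180.3594] edge below [382.2153 185.235 ]
line [374.2733 176.2081] edge below [374.7086 181.0891]
line [366.8327 172.1519] edge below [367.371  177.0367]
edge front corner [391.6286 190.4339] lower board corner at line [381.0931 186.1297]
[381 180]
160 [ 29  31  32  35  30  31  27  31  28  30  41  56  46  35  30  35  50  40
  28 102 199 217 215 212 200 188 184 186 188 190 192 193 189 180 173 170
 176 184 183 182 178 178 176 179 178 179 181 174]
161 [ 34  39  49  52  40  34  28  29  27  30  30  30  34  37  39  49  95  81
  35  76 197 218 206 185 182 184 186 189 189 193 191 187 178 172 171 179
 185 184 181 179 177 179 181 180 179 182 183 129]
162 [ 34  56  63  66  55  38  26  26  26  27  29  28  34  41  39  48  90 101
  63  62 192 204 184 182 184 186 188 192 190 190 185 175 168 173 182 186
 182 181 180 177 178 181 180 179 178 179 122  86]
163 [ 31  48  57  56  57  41  31  31  26  33  26  31  36  41  42  43 100 124
 108  84 174 188 183 185 184 189 192 191 187 181 173 171 176 183 186 181
 180 180 180 180 180 180 180 178 156 107  89  90]
164 [ 28  
[... 6889 characters left out ...]
87  63  50  54  54  56  55  54 196 220 216 216 214
 214 215 215 214 214 218 214 203 203 209 211 211]
199 [118  98 102 101  89  89  92  94  88  97  98  98  97  98  96  94  94  97
  98  94  93  90  78  59  53  55  56  58  54  51  77 197 219 216 214 213
 214 215 215 214 213 213 205 202 206 212 213 212]
200 [101 102 102  97  91  89  90  96  98  94  96  96  97  97  95  97  95  95
  93  94  87  68  54  53  57  56  53  56  54  49  86 197 218 214 214 215
 214 215 215 216 213 208 201 205 210 213 214 213]
201 [ 99  99 109  99  93  94  96  94  97  98  95  97  95  95  96  96  95  93
  91  94  67  51  51  55  57  58  55  59  55  46 127 203 218 215 214 215
 215 214 214 214 209 202 205 209 213 214 213 213]
```

Run:
```python
from m import *
C=(.4589,)
def end(nm,u0,u1,rows,thr=125):
    f=np.load(f'pics/{nm}.npz'); S=seg(f)[:,:,1].astype(float); V=seg(f)[:,:,2]
    if nm=='t8':
        for v in (226,232,236,240): print(v,S[v,u0:u1].astype(int))
    P=[]
    for v in range(*rows):
        c=cross(S[v],0,639,thr,u0,1)
        if c and c<u1: P.append(onz(f,c,v,.063)[:2])
    d,c=line(np.array(P)); print(nm,'end ang',np.degrees(np.arctan2(d[1],d[0])),c,len(P))
    for nm2,step,r0 in(('up',-1,None),('dn',1,None)):
        Q=[]
        for u in range(u0,u0+30 if nm!='t8' else u0+25):
            mid=int(round(proj(f,[*(np.array([.4594,-.0531])+0*np.array(c)),.063])[1])) 
            mid=int(222+(u-398)*.19) if nm!='t8' else int(225.5+(u-410)*.17)
            w=cross(S[:,u],100,350,thr,mid,step)
            if w: Q.append(onz(f,u,w,.063)[:2])
        if Q:
            dd,cc=line(np.array(Q)); print(nm2,'side ang',np.degrees(np.arctan2(dd[1],dd[0])),cc,len(Q))
    return np.array(P)
end('t7',385-20,412,(218,230)); end('t8',400,442,(223,236))
```

```text
t7 end ang -81.08038 [ 0.4419 -0.1751] 12
up side ang 78.77724 [ 0.469  -0.1293] 30
dn side ang 79.833755 [ 0.4263 -0.1208] 30
226 [ 96  97  96 100  91  92  95  95  94  94  91  92  90  90  89  88  92  87
  88  87  92  92  90  90  91  89  94  88  87  88  92  87  96  93  96  92
  92 111 121 180 142 239]
232 [ 95  92  93  90  90  99  91  93  90  94  91  87  93  90  91  99  87  95
  90  94  94  91  98  92  91  89  99  86  92  89  94  92  88  92  91  94
 108 143 193 150 153 255]
236 [182 183 174 161 158 168 147 120 109  69  71  69  81  93  86  88  86  94
  89  92  89  96  88  91  96  90  96  99  96 102  94  93  97  97  93  97
  86 219 171 163 159 255]
240 [181 180 177 176 177 182 178 181 179 175 182 173 177 177 181 174 181 185
 185 181 187 189 186 186 171 154 122  62 170 136  90 105  85  98  95  84
 226 212 171 176 187 105]
t8 end ang -1.4788526 [ 0.4279 -0.2809] 13
up side ang 80.75199 [ 0.4512 -0.2197] 25
dn side ang 80.76805 [ 0.4083 -0.2141] 25
```

Run:
```python
from m import *
u=np.array([.1665,.986]); ec=np.array([.4462,-.1124])
def end(nm,start,rows):
    f=np.load(f'pics/{nm}.npz'); S=seg(f)[:,:,1].astype(float); r=[]
    for v in range(*rows):
        c=cross(S[v],0,639,130,start,1); r.append((v,c,round(float((onz(f,c,v,.063)[:2]-ec)@u*1000),2) if c else None))
    print(nm,r)
end('top0',398,(219,235)); end('t7',398,(219,235)); end('t8',428,(218,242))
```

```text
top0 [(219, np.float64(406.7962962962963), -84.06), (220, np.float64(407.3723404255319), -86.07), (221, np.float64(407.15714285714284), -85.99), (222, np.float64(407.0), -86.06), (223, np.float64(406.46590909090907), -85.13), (224, np.float64(406.4329896907216), -85.53), (225, np.float64(406.34375), -85.79), (226, np.float64(406.09090909090907), -85.6), (227, np.float64(405.7083333333333), -85.08), (228, np.float64(405.5057471264368), -85.03), (229, np.float64(405.44954128440367), -85.37), (230, np.float64(405.37113402061857), -85.65), (231, np.float64(404.94), -84.99), (232, np.float64(404.80645161290323), -85.13), (233, np.float64(404.42105263157896), -84.59), (234, np.float64(404.43564356435644), -85.12)]
t7 [(219, np.float64(406.7313432835821), -83.89), (220, np.float64(407.3804347826087), -86.09), (221, np.float64(407.11290322580646), -85.87), (222, np.float64(406.90909090909093), -85.82), (223, np.float64(406.45054945054943), -85.09), (224, np.float64(406.4431818181818), -85.56), (225, np.float64(406.3917525773196), -85.91), (226, np.float64(406.08620689655174), -85.59), (227, 
[... 742 characters left out ...]
3), -170.51), (227, np.float64(437.44897959183675), -169.12), (228, np.float64(438.3333333333333), -171.94), (229, np.float64(437.368), -169.87), (230, np.float64(437.2695035460993), -170.09), (231, np.float64(437.0430107526882), -169.97), (232, np.float64(436.62857142857143), -169.35), (233, np.float64(437.1038961038961), -171.09), (234, np.float64(436.3195266272189), -169.49), (235, np.float64(436.3529411764706), -170.06), (236, np.float64(436.3308270676692), -170.48), (237, np.float64(436.0344827586207), -170.18), (238, np.float64(435.6111111111111), -169.54), (239, np.float64(436.12), -171.37), (240, np.float64(435.32394366197184), -169.74), (241, np.float64(432.5289256198347), -162.83)]
```

Remaining slide is about 4.5 mm. The board is square within about 0.3°, centred within 1 mm, and pressed down with about 7 N.

Request:
servo_tool:
  series:
    - [-0.0025,-0.0005,0,0,0,0,0.4]
    - [-0.002,-0.0005,0,0,0,0,0.4]
    - [0,0,0,0,0,0,0.4]
    - [0,0,0,0,0,0,0.4]
    - [0,0,0,0,0,0,0.4]

```text
t: 20.15
position: [0.4554, -0.0533, 0.0266]
orientation: [[0.168, 0.986, 0.001], [0.986, -0.168, 0.0], [0.001, 0.001, -1.0]]
contact_force: [0.0, 0.4, 6.0]
gripper_width: 0.509
grip_force: 60.7
```

Run:
```python
from m import *
u=np.array([.1665,.986]);p=np.array([.986,-.1665]); ec=np.array([.4462,-.1124])
s=st(); f=snap('top','t9'); g=snap('side','s9')
print('TCP travel',(s['position'][:2]-[.4751,.0333])@u)
S=seg(f)[:,:,1].astype(float)
r=[(onz(f,c,v,.063)[:2]-ec)@u*1000 for v in range(227,239) if (c:=cross(S[v],0,639,130,430,1))]
print('end',np.median(r),'-> line',np.median(r)+174.2,np.median(r)+175)
# side: end-corner pixels expected if flat, and brush/cup unchanged
for t in(-.0225,.0225): print('right end corner px side',proj(g,[*(ec-.175*u+p*t),.063]))
g7=np.load('pics/s7.npz')['img'].astype(int); d=np.abs(g['img'].astype(int)-g7).sum(2)
print('cup/brush region diff',d[235:330,235:295].mean(), 'eraser/pink',d[285:365,300:365].mean())
V=seg(g)[:,:,2]; Sg=seg(g)[:,:,1]
for v in range(132,160,2): print(v,Sg[v,402:440])
```

```text
t 20.15 q [-0.3733  0.4203  1.9008  0.0009  0.8197 -0.2056] p [ 0.4554 -0.0533  0.0266] w 0.5086273174943987 gf 60.72118520736694 F [0.0076 0.3577 6.0155]
[[ 0.1676  0.9859  0.001 ]
 [ 0.9859 -0.1676  0.0004]
 [ 0.0005  0.0009 -1.    ]]
TCP travel -0.08862814906345681
end -174.87729467698023 -> line -0.6772946769802388 0.12270532301977255
right end corner px side [422.9976 148.0801]
right end corner px side [408.4748 141.2985]
cup/brush region diff 48.831929824561406 eraser/pink 60.02057692307692
132 [189 186 186 179 114 181 221 223 235 236 219 216 208 215 221 219 224 217
 221 222 218 223 221 232 222 228 217 227 216 219 226 218 217 216 217 218
 220 217]
134 [189 173  76 163 221 221 224 218 238 216 220 223 219 231 225 231 221 223
 215 215 223 219 223 214 217 215 221 213 222 214 216 221 216 217 222 219
 220 215]
136 [ 79 167 215 222 221 221 226 222 214 230 224 218 225 215 222 216 217 217
 223 223 211 217 222 216 216 216 222 221 219 223 227 225 218 223 219 215
 217 215]
138 [220 215 221 223 222 204 234 234 217 221 219 218 217 222 221 221 218 218
 219 218 219 223 219 223 218 221 223 219 
[... 941 characters left out ...]
17 228 218 226 235 150 109 147 146 161 158 151 138
 143 154]
152 [107 106 110 109 108 105 107 107 110 111 106 106 106 110 106 120 129 140
 126 188 217 219 222 221 233 225 217 168  64 141 155 157 153 150 141 150
 155 141]
154 [109 109 107 108 108 109 111 108 109 106 106 104 107 129 143 142 139 149
 172 228 233 227 222 218 225 165  88 151 148 153 160 156 139 133 143 137
 133 141]
156 [108 109 108 109 110 109 109 108 107 106 116 133 146 145 143 141 176 207
 225 218 228 217 216 146 106 135 129 144 151 157 153 157 160 139 134 140
 158 137]
158 [109 106 109 108 107 110 108 108 126 143 154 150 148 173 211 231 227 219
 207 218 230 139 104 155 152 157 151 151 151 144 145 131 121 136 148 147
 135 145]
```

```bash
python3 -c "
from station import job_done
print(job_done())"
```

```text
the job is handed in; nothing more can be done
None
```

The job is handed in at about 20 s: the brush stands bristles up in the blue cup, and the arm is holding the board flat and square, with its line within about 1 mm of the block's right-hand edge (worked out from the board's visible end, because the gripper hid the line itself).

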